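# Open the pre-filter hatch of the bench dust extractor by its push latch

### The arm

A 6-joint arm with a two-finger parallel gripper is mounted at the origin on the work surface. World frame = base frame: x ahead of the robot, y to its left, z up, the work surface at z = 0. Lengths are in m, angles in rad, forces in N, time in s.
With the tool pointing down it reaches from about 0.35 to 0.775 m from the base axis. Payload 5.5 kg.
Tool frame: the origin (TCP) lies midway between the tips of the shut fingers; the grasp point (between the pads) lies 19 mm behind it; z points along the fingers, y is the line along which they close (so a half turn about z gives the same grasp; the last joint's range is limited). The gripper opens to 85 mm and grips with 20 to 120 N. Pads are 22 mm wide; open, the fingers measure 114 mm over their backs; the gripper's body (76 mm by 85 mm) begins 54 mm behind the grasp point. The pads swing forward as they close: fully open they stand 13 mm farther back than shut.
Start: joints at [-1.471, 0.313, 0.046, 1.304, 0, 1.431], TCP at [0.137, -0.559, 0.231] pointing down, gripper open.
Joint ranges: [-2.76, 2.76], [-0.86, 1.69], [-1.03, 1.26], [-2.2, 2.34], [-1.47, 1.5], [-3.14, 3.14]. Speed limits (rad/s): [2.57, 2.57, 3.14, 3.14, 3.14, 3.14].

### API

Orientations are given as a unit quaternion [w, x, y, z].
In Python, from workcell import env gives the robot as it stands. The module is installed in compiled form; this text tells all that it offers.
- The arm moves only by the tool servo_tool, never from a script. Its argument "increments" is a list of rows, each an object of numbers: "grip": the closure, from 0 (fully open) to 1 (shut); "x", "y", "z": the shift along the tool's x, y, z in mm; "roll": the turn about the tool's z in degrees. In form: [{"grip": .., "x": .., "y": .., "z": .., "roll": ..}, ...]. A call has 1 to 5 rows; each row shifts and turns the commanded pose from where the row before left it, along the tool's axes as they then stand; what a row does not reach is not made up. A row lasts 1/12 s, in which the tool goes at most 41.7 mm and 7.16 degrees, less where a joint would pass 70% of its speed; a pose out of reach is approached as far as the arm can. A call is refused whole if a number of a shift passes 41.7 or a number of a turn 7.16, either way. A call with a gripper value outside its range is refused whole. The fingers move at their own pace and stop on an object; "grip_force" is the grip in N (left out, the last holds). Time passes only in rows, so rows that do not move let the fingers close. It gives the time, the measured TCP pose, the force, the opening and the grip force at its end, in the units of the state.
- env.get_state(): the state, without advancing time (a new reading comes with each control period).
- env.read_camera(name): name is "scene" or "side" or "wrist"; returns the picture (400x640x3 uint8, red, green, blue); there is no depth.
- env.get_calibration(name): a dict with "vertical_fov" (degrees; the focal length in pixels is half the picture's height over the tangent of half this angle, whatever the lens; pixels are square), "cx", "cy" (the principal point, pixels), "rvec" (rotation vector, rad) and "tvec" (3), from world to camera coordinates, as OpenCV has them; the wrist camera has in their place "tool_from_camera" (4x4, takes a point from camera to tool coordinates, whose origin is the TCP and whose axes are the flange's). Camera axes: x right, y down, z forward; pixel columns grow to the right and rows downward; lengths in m; the calibration is good to about 2 mm. A picture is of the moment at which its call begins: read the wrist's pose just before it. get_calibration takes no time and is no camera call.
- env.hand_in(): hands the job in; it is judged then, once.
The state is a dict: "clock": time; "joint_pos": joint angles; "qvel": joint speeds; "tau": joint torques, N m; "tcp_pos": TCP position; "orientation": TCP orientation; "wrist_force": force on the tool from outside, world axes, zero at the start; "ft_torque": the same for the moment, N m; "finger_gap": finger opening in m; "grip_force": force on a finger pad.
Only numpy, scipy, OpenCV 4.12 (cv2) and the standard library are available. Lean on these libraries where they do the work, as an engineer would, in place of code of your own. Each camera call takes 0.05 s, during which the arm holds its last target. There are 200 camera calls.

### The job

Get the bench dust extractor ready for a look at its pre-filter, pressing with the fingertips only: switch it off by pressing down the raised end of its power rocker, then press the ribbed pad of the hatch on the hose-socket side right in, once, so that its push-push latch lets go, and draw back so that the hatch springs up by itself. Do not push the hatch back down or lift it farther, leave the other hatch shut, and leave everything lying on and around the machine where it is. Stay clear of the machine for two seconds while you see that the hatch stays up, and finish there.

Things in the scene. Friction and masses are not known exactly. Their poses are not given: they have to be found in the camera images.
- extractor: bench-top dust extractor, a grey box fixed to the bench, 300 mm deep (its x), 400 mm wide (its y), flat top panel 150 mm above the bench. Origin under its centre at bench level; x from its front (dust drawer handle, robot's side) to its rear, y to its left, z up. On top: two equal hatches side by side, hinged at the rear, and in front of them a strip 97 mm deep with the controls
- hose_socket (a point): centre of the open end of the black hose socket, 66 mm across, that sticks out 59 mm from the extractor's left side (+y), 75 mm above the bench; the hatch to open is the one on this side. The exhaust louvres are on the right side
- suction_knob (a point): top centre of the round black suction knob, fixed, 38 mm across and 16 mm high, on the control plate to the right of the rocker; not needed
- rocker (a joint): power rocker: grey paddle 46 x 26 mm (long side along the extractor's x), pivot across its middle 10 mm above the top panel; rad. About 0 = on: front end (away from the hatches) raised; 0.4 = off: front end pressed fully down, hard stop. It resists with about 3 N at its end all the way and stays where it is left; above 0.3 it is off
- hose_side_hatch (a joint): hatch to open, on the hose-socket side (left): grey cover 154 x 153 mm, top 10 mm above the panel, rear hinge; rad. 0 = latched shut; pressed in is negative, stop at -0.06 (8 mm at the pad), needs about 4 N. Beyond -0.04 the latch lets go; as the finger withdraws, a spring lifts it to about 0.45 (pad 60 mm up), where it stays; it can be lifted to 1.3. Pushed in again it can latch shut
- rocker_raised_end (a point): point on the top face of the rocker near its raised front end, 19 mm from the pivot, on the centre line; it goes down about 7.5 mm as the rocker is pressed to off. The paddle slopes, so press here or up to 5 mm nearer the front edge, with the fingers clear of the pivot
- hose_side_hatch_pad (a point): point on the top face of that hatch at its ribbed touch pad (36 mm wide, centred, by the front edge), right above the latch, 135 mm in front of the hinge and 21 mm behind the hatch's front edge
- exhaust_side_hatch (a joint): the other hatch, on the exhaust side (right), same build and latch; must stay shut (about 0)
- exhaust_side_hatch_pad (a point): the same touch point on the other hatch
- heel_wedge: cork heel wedge, 70 x 56 mm, 4 to 13 mm thick, loose, lying on the other (exhaust-side) hatch; origin under its centre
- glue_brush: wooden glue brush, 170 mm long, loose, lying on the extractor's rear strip; origin under its centre
- shoe_last: wooden shoe last, 235 mm long, 82 mm wide, 95 mm high, loose on the bench to the extractor's left; origin under its centre
- glue_bottle: white glue bottle with blue cap, 64 mm across, 140 mm high, loose on the bench in front or to the right of the extractor; origin under its centre
- glue_tin: steel glue tin, 84 mm across, 90 mm high, loose on the bench to the right or in front of the extractor; origin under its centre
- insole_grey: grey foot-bed blank, 245 x 90 x 6 mm, loose, flat on the bench to the extractor's right; origin under its centre
- insole_blue: blue foot-bed blank, 245 x 90 x 6 mm, loose, flat on the bench in front of the extractor; origin under its centre

How it is judged:
On the way, in this order (a step that is already met when the one before it is completed fails the run):
1. the extractor is switched off at its rocker while the hatch is still shut (value of joint rocker above 0.3 rad and value of joint hose_side_hatch below 0.03 rad), for 0.1 s.
2. the hose-side hatch is pressed right in by the fingers (value of joint hose_side_hatch below -0.035 rad and contact force between the fingers and extractor above 0.5 N), for 0.02 s.
3. the hatch has sprung up and stays up for two seconds with the robot clear of the extractor (value of joint hose_side_hatch between 0.35 and 0.58 rad and contact force between each of the fingers, the arm and extractor below 0.05 N), for 1.8 s.
At the end, for the whole second after the job is handed in: The rocker is off (above 0.3 of 0.4 rad); the hose-side hatch stands open by its own spring between 0.35 and 0.58 rad and at rest; the exhaust-side hatch is shut (below 0.04 rad) (value of joint rocker above 0.3 rad and value of joint hose_side_hatch between 0.35 and 0.58 rad and velocity of joint hose_side_hatch between -0.05 and 0.05 rad/s and value of joint exhaust_side_hatch between -0.02 and 0.04 rad); the robot touches nothing.
It fails at once if the hatch is opened while the extractor is still switched on (value of joint rocker below 0.25 rad and value of joint hose_side_hatch above 0.1 rad).
It fails at once if the other hatch is pressed in or opened (value of joint exhaust_side_hatch above 0.1 rad or value of joint exhaust_side_hatch below -0.025 rad).
It fails at once if the open hatch is pushed back down, or lifted farther than its spring lifts it ((value of joint hose_side_hatch above 0.08 rad and velocity of joint hose_side_hatch below -0.1 rad/s and contact force between any of the fingers, the arm and extractor above 0.5 N) or value of joint hose_side_hatch above 0.65 rad).
It fails at once if a loose thing on or around the extractor is moved, lifted or carried (over 25 mm) (distance of any of heel_wedge, glue_brush, shoe_last, glue_bottle, glue_tin, insole_grey, insole_blue from where it was at the start of the episode above 0.025 m).
It also fails if it takes over 40 s, if anything falls off the work surface, if the arm or the gripper's body presses on something with over 40 N, if the wrist force passes 120 N, or if a joint passes its speed limit or range.

## Working session

There is one attempt and no reset: what is moved stays moved. The work goes in short steps, Python scripts to look and compute and a tool call to move; the robot and the scene stay as the last step left them, time stands still between calls to the robot, and variables do not carry over. Pictures are saved under pics/ and viewed, at most 10 in all, crops included, and the job is handed in when it is done.

Besides the shell and the picture viewer there is one more tool, called after "Request:" as a command line: name --argument value ..., lists and objects as JSON in quotes. servo_tool: Moves the arm, as the interface text tells. Its arguments: {"type":"object","properties":{"increments":{"type":"array"},"grip_force":{"type":"number"}},"required":["increments"]}

```bash
mkdir -p pics; cat > h.py <<'E'
import numpy as np,cv2
from workcell import env
def snap(n,f): 
    p=env.read_camera(n); cv2.imwrite('pics/'+f+'.png',p[:,:,::-1]); return p
def K(c):
    f=200/np.tan(np.radians(c['vertical_fov'])/2); return np.array([[f,0,c['cx']],[0,f,c['cy']],[0,0,1]])
def Rt(n):
    c=env.get_calibration(n)
    return K(c),cv2.Rodrigues(np.array(c['rvec'],float))[0],np.array(c['tvec'],float).ravel()
def ray(n,u,v,z):
    k,R,t=Rt(n); d=R.T@np.linalg.inv(k)@[u,v,1]; o=-R.T@t
    return o+d*(z-o[2])/d[2]
def proj(n,P):
    k,R,t=Rt(n); q=(k@(R@np.atleast_2d(P).T+t[:,None])).T; return q[:,:2]/q[:,2:]
E
python3 - <<'E'
from h import *
for n in('scene','side'):
    snap(n,n+'0'); print(n,env.get_calibration(n))
print(env.get_state()); print(env.get_calibration('wrist'))
E
```

```text
scene {'vertical_fov': 49.376837247256645, 'cx': 317.36870879516556, 'cy': 194.19178062113946, 'rvec': array([ 2.46089616,  1.1250971 , -0.28071282]), 'tvec': array([-0.41872545, -0.34289311,  1.65901156])}
side {'vertical_fov': 56.5410841312614, 'cx': 319.3525375397411, 'cy': 195.84087044381428, 'rvec': array([ 2.12058711, -0.51854188,  0.26872141]), 'tvec': array([-0.53353464,  0.28454699,  0.73773678])}
{'clock': 0.1, 'joint_pos': array([-1.47063842e+00,  3.13900859e-01,  4.50484931e-02,  1.30360918e+00,
        1.63166481e-05,  1.43119886e+00]), 'qvel': array([ 0.00022655, -0.00147886,  0.00086678, -0.00010906,  0.002437  ,
        0.00066596]), 'tau': array([ 2.45508563e-03, -4.81726348e+01,  2.99243635e+01,  1.27447397e-02,
       -9.25667359e-05, -8.02596304e-06]), 'tcp_pos': array([ 0.13649078, -0.55807127,  0.23049393]), 'orientation': array([-8.32287525e-04,  9.92822928e-01,  1.19590724e-01,  2.45745602e-05]), 'wrist_force': array([ 0.31054308,  0.02862678, -0.77075495]), 'ft_torque': array([-0.01398477,  0.01347215,  0.01235621]), 'grip_force': 0.0, 'finger_gap': 0.08589316306288805}
{'vertical_fov': 69.959803536644, 'cx': 315.1672737752702, 'cy': 195.59386277401754, 'tool_from_camera': array([[ 3.30464624e-04, -9.64687176e-01, -2.63398070e-01,
         6.68093817e-02],
       [ 9.99999943e-01,  3.36169814e-04,  2.34090431e-05,
        -7.71630001e-04],
       [ 6.59640765e-05, -2.63398063e-01,  9.64687232e-01,
        -1.41677624e-01],
       [ 0.00000000e+00,  0.00000000e+00,  0.00000000e+00,
         1.00000000e+00]])}
```

View pics/scene0.png

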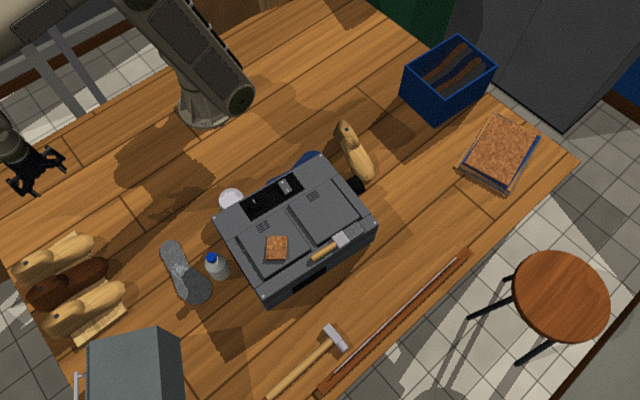

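View pics/side0.png

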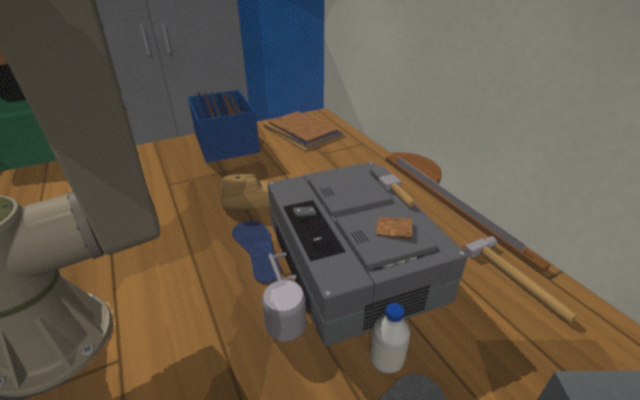

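The scene picture shows the extractor with the hose socket near (357,186), the rocker near (285,186), the hose-side pad near (313,196) and the other pad near (263,226). I'll enlarge both views for better pixels.

```bash
python3 - <<'E'
import cv2
a=cv2.imread('pics/scene0.png')[140:315,200:390]; b=cv2.imread('pics/side0.png')[150:350,210:480]
cv2.imwrite('pics/sc.png',cv2.resize(a,None,fx=3.4,fy=3.4,interpolation=cv2.INTER_CUBIC)[:, :646])
cv2.imwrite('pics/sd.png',cv2.resize(b,None,fx=2.9,fy=2.9,interpolation=cv2.INTER_CUBIC))
E
```

```text
(no output)
```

View pics/sc.png

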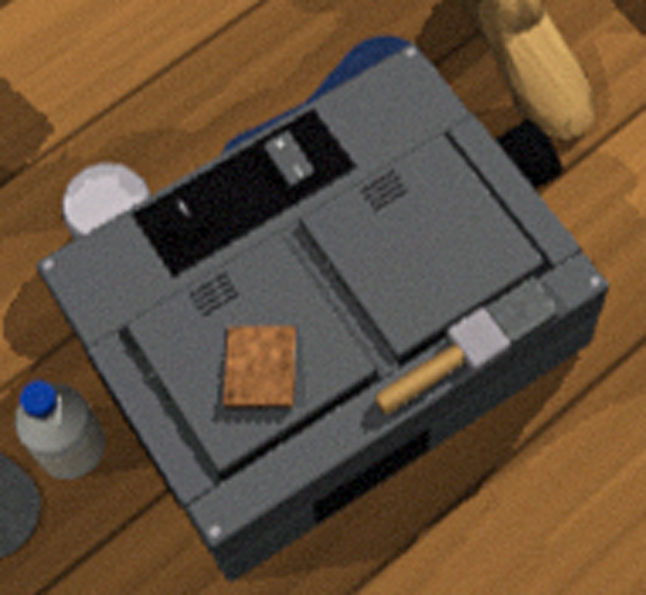

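View pics/sd.png

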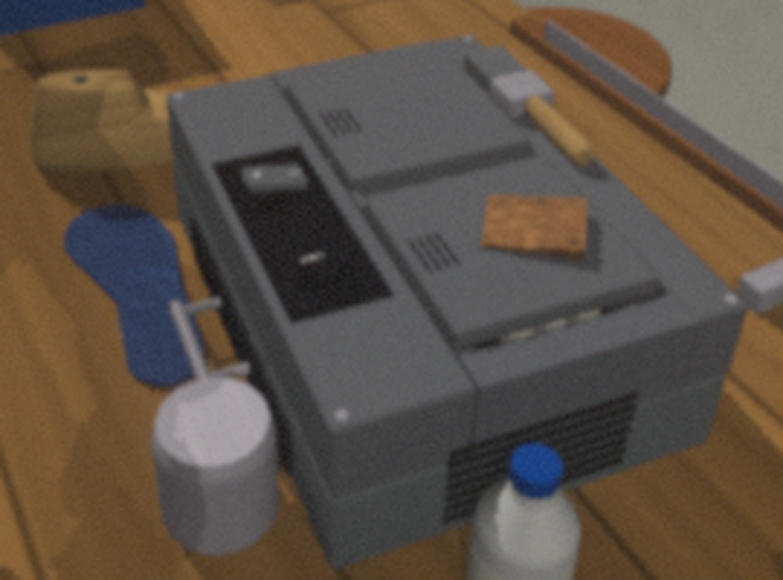

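Scene crop: corner screws at (409,50), (47,264), (214,531) and (597,282); rocker spans about (283,140)–(298,178), hose pad (384,189). Side crop: the screws are at (180,98), (341,415), (730,299), (467,40); rocker (275,178), hose pad (340,121).

```bash
python3 - <<'E'
from h import *
S=lambda u,v:(u/3.4+200-.35,v/3.4+140-.35)
D=lambda u,v:(u/2.9+210-.33,v/2.9+150-.33)
P={}
for nm,f,pts in(('scene',S,[(409,50),(47,264),(214,531),(597,282)]),('side',D,[(180,98),(341,415),(730,299),(467,40)])):
    q=np.array([ray(nm,*f(*p),.151) for p in pts]); c=q.mean(0)
    ax=(q[2]+q[3]-q[0]-q[1])[:2]; ay=(q[0]+q[3]-q[1]-q[2])[:2]
    print(nm,q.round(4)[:,:2].tolist(),c.round(4),'len',np.hypot(*ax)/2,np.hypot(*ay)/2,'yaw',np.degrees(np.arctan2(ax[1],ax[0])),np.degrees(np.arctan2(-ay[0],ay[1])))
for n,p,z in(('rocker ctr',[(290,159),(275,178)],.162),('rock front',[(282,141),(0,0)],.168),('pad',[(384,189),(340,121)],.16),('xpad',[(214,293),(432,252)],.16)):
    print(n,ray('scene',*S(*p[0]),z).round(4),ray('side',*D(*p[1]),z).round(4))
E
```

```text
scene [[0.5232, 0.1147], [0.4819, -0.2641], [0.7608, -0.2958], [0.8058, 0.0832]] [ 0.6429 -0.0905  0.151 ] len 0.28252720932157516 0.3813624659192829 yaw -6.422615648092336 -6.497105261911156
side [[0.5231, 0.1074], [0.4796, -0.2649], [0.757, -0.2976], [0.7985, 0.0771]] [ 0.6395 -0.0945  0.151 ] len 0.2782158627069249 0.37595241370421795 yaw -6.496874270845688 -6.496226516720195
rocker ctr [ 0.545  -0.0437  0.162 ] [ 0.5399 -0.0481  0.162 ]
rock front [ 0.529  -0.0394  0.168 ] [0.4247 0.3285 0.168 ]
pad [6.216e-01 5.000e-04 1.600e-01] [6.217e-01 1.000e-04 1.600e-01]
xpad [ 0.6021 -0.1727  0.16  ] [ 0.6005 -0.1735  0.16  ]
```

The two views agree (yaw −6.5°, screws fit the 300x400 size; centre ≈ (0.641,−0.092)). The pad is ≈ (0.622,0.000) and the pressing point on the rocker ≈ (0.522,−0.043). Time to move.

Request:
servo_tool --increments '[{"grip": 1, "z": -10, "roll": 6.75}, {"grip": 1, "z": -10, "roll": 6.75}, {"grip": 1, "roll": 6.75}, {"grip": 1, "x": 20, "y": -34}, {"grip": 1, "x": 20, "y": -34}]' --grip_force 40

```text
invalid input at $.increments[0]: expected keys grip, x, y, z, roll
```

Request:
servo_tool --increments '[{"grip": 1, "x": 20, "y": -34}, {"grip": 1, "x": 20, "y": -34}, {"grip": 1, "x": 20, "y": -34}, {"grip": 1, "x": 20, "y": -34}, {"grip": 1, "x": 20, "y": -34}]'

```text
invalid input at $.increments[0]: expected keys grip, x, y, z, roll
```

Request:
servo_tool --increments '[{"grip": 1, "x": 20, "y": -34}, {"grip": 1, "x": 20, "y": -34}, {"grip": 1, "x": 20, "y": -34}, {"grip": 1, "x": 20, "y": -34}, {"grip": 1}]'

```text
invalid input at $.increments[0]: expected keys grip, x, y, z, roll
```

Request:
servo_tool --increments '[{"grip": 1, "x": 0, "y": 0, "z": -10, "roll": 6.75}, {"grip": 1, "x": 0, "y": 0, "z": -10, "roll": 6.75}, {"grip": 1, "x": 0, "y": 0, "z": 0, "roll": 6.75}, {"grip": 1, "x": 20, "y": -34, "z": 0, "roll": 0}, {"grip": 1, "x": 20, "y": -34, "z": 0, "roll": 0}]' --grip_force 40

```text
clock: 0.52
tcp_pos: [0.1835, -0.4959, 0.2502]
orientation: [-0.0, 0.998, -0.059, -0.0]
wrist_force: [0.8, 0.4, -0.5]
finger_gap: 0.0255
grip_force: 0.0
```

Request:
servo_tool --increments '[{"grip": 1, "x": 20, "y": -34, "z": 0, "roll": 0}, {"grip": 1, "x": 20, "y": -34, "z": 0, "roll": 0}, {"grip": 1, "x": 20, "y": -34, "z": 0, "roll": 0}, {"grip": 1, "x": 20, "y": -34, "z": 0, "roll": 0}, {"grip": 1, "x": 20, "y": -34, "z": 0, "roll": 0}]'

```text
clock: 0.93
tcp_pos: [0.3032, -0.3361, 0.251]
orientation: [-0.0, 0.998, -0.057, -0.0]
wrist_force: [1.1, -0.5, -0.2]
finger_gap: -0.0001
grip_force: 0.0
```

Request:
servo_tool --increments '[{"grip": 1, "x": 20, "y": -34, "z": 0, "roll": 0}, {"grip": 1, "x": 20, "y": -34, "z": 0, "roll": 0}, {"grip": 1, "x": 20, "y": -34, "z": 0, "roll": 0}, {"grip": 1, "x": 20, "y": -34, "z": 0, "roll": 0}, {"grip": 1, "x": 0, "y": 0, "z": 0, "roll": 0}]'

```text
clock: 1.35
tcp_pos: [0.4002, -0.2065, 0.2511]
orientation: [-0.001, 0.999, -0.053, 0.0]
wrist_force: [-0.5, 0.2, -1.7]
finger_gap: 0.0002
grip_force: 0.0
```

Request:
servo_tool --increments '[{"grip": 1, "x": 20, "y": -34, "z": 0, "roll": 0}, {"grip": 1, "x": 20, "y": -34, "z": 0, "roll": 0}, {"grip": 1, "x": 20, "y": -34, "z": 0, "roll": 0}, {"grip": 1, "x": 20, "y": -34, "z": 10, "roll": 0}, {"grip": 1, "x": 20, "y": -34, "z": 20, "roll": 0}]'

```text
clock: 1.77
tcp_pos: [0.517, -0.055, 0.2239]
orientation: [0.001, 0.998, -0.057, 0.002]
wrist_force: [1.2, -0.9, 0.2]
finger_gap: -0.0002
grip_force: 0.0
```

Request:
servo_tool --increments '[{"grip": 1, "x": 2, "y": -5, "z": 20, "roll": 0}, {"grip": 1, "x": 0, "y": 0, "z": 0, "roll": 0}, {"grip": 1, "x": 0, "y": 0, "z": 0, "roll": 0}]'

```text
clock: 2.02
tcp_pos: [0.5161, -0.051, 0.2012]
orientation: [-0.0, 0.998, -0.056, -0.002]
wrist_force: [0.4, 0.4, -0.3]
finger_gap: -0.0003
grip_force: 0.0
```

```bash
python3 - <<'E'
from h import *
from scipy.spatial.transform import Rotation as Ro
s=env.get_state(); q=s['orientation'];R=Ro.from_quat([*q[1:],q[0]]).as_matrix(); print(s['tcp_pos'],R[:,0].round(3),s['wrist_force'])
p=env.read_camera('wrist'); c=env.get_calibration('wrist'); T=c['tool_from_camera']
def pr(P):
    t=R.T@(np.array(P)-s['tcp_pos']); x=T[:3,:3].T@(t-T[:3,3]); u=K(c)@x; return u[:2]/u[2]
for n,P in(('press',(.522,-.043,.168)),('pivot',(.543,-.045,.162)),('pad',(.6216,0,.16)),('tcp',s['tcp_pos'])):
    u=pr(P); print(n,u.round(1)); p=p.copy(); cv2.drawMarker(p,(int(round(u[0])),int(round(u[1]))),(255,0,0),0,8)
cv2.imwrite('pics/w1.png',p[:,:,::-1])
E
```

```text
[ 0.51605984 -0.05101494  0.20119584] [ 0.994 -0.112 -0.004] [ 0.39610696  0.39923824 -0.30800241]
press [303.  215.9]
pivot [302.5 182. ]
pad [209.8  59.5]
tcp [316.6 245.4]
```

View pics/w1.png

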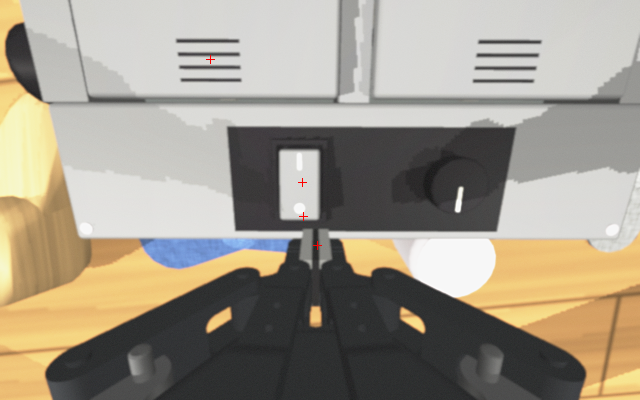

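The wrist view shows the rocker at (300,184), front edge v≈220, with the predictions within 3 px; the pad prediction sits on the ribs (209,60). Correct slightly and descend.

Request:
servo_tool --increments '[{"grip": 1, "x": 4, "y": -10, "z": 10, "roll": 0}, {"grip": 1, "x": 0, "y": 0, "z": 15, "roll": 0}, {"grip": 1, "x": 0, "y": 0, "z": 0, "roll": 0}, {"grip": 1, "x": 0, "y": 0, "z": 0, "roll": 0}]'

```text
clock: 2.4
tcp_pos: [0.522, -0.0425, 0.1775]
orientation: [-0.0, 0.998, -0.057, -0.0]
wrist_force: [0.1, 0.2, -0.8]
finger_gap: -0.0001
grip_force: 0.0
```

Request:
servo_tool --increments '[{"grip": 1, "x": 0, "y": 0, "z": 3, "roll": 0}, {"grip": 1, "x": 0, "y": 0, "z": 3, "roll": 0}, {"grip": 1, "x": 0, "y": 0, "z": 3, "roll": 0}, {"grip": 1, "x": 0, "y": 0, "z": 0, "roll": 0}, {"grip": 1, "x": 0, "y": 0, "z": 0, "roll": 0}]'

```text
clock: 2.82
tcp_pos: [0.5224, -0.0421, 0.1684]
orientation: [0.0, 0.998, -0.057, -0.0]
wrist_force: [-0.1, 0.0, -0.2]
finger_gap: -0.0003
grip_force: 0.0
```

Request:
servo_tool --increments '[{"grip": 1, "x": 0, "y": 0, "z": 2, "roll": 0}, {"grip": 1, "x": 0, "y": 0, "z": 2, "roll": 0}, {"grip": 1, "x": 0, "y": 0, "z": 0, "roll": 0}, {"grip": 1, "x": 0, "y": 0, "z": 0, "roll": 0}]'

```text
clock: 3.15
tcp_pos: [0.5225, -0.042, 0.1643]
orientation: [0.0, 0.998, -0.057, 0.0]
wrist_force: [-0.1, -0.1, -0.6]
finger_gap: -0.0001
grip_force: 0.0
```

Request:
servo_tool --increments '[{"grip": 1, "x": 0, "y": 0, "z": 2, "roll": 0}, {"grip": 1, "x": 0, "y": 0, "z": 0, "roll": 0}, {"grip": 1, "x": 0, "y": 0, "z": 0, "roll": 0}]'

```text
clock: 3.4
tcp_pos: [0.5223, -0.0419, 0.1624]
orientation: [0.0, 0.998, -0.057, -0.0]
wrist_force: [-1.8, 0.3, 3.5]
finger_gap: -0.0002
grip_force: 1.3
```

Request:
servo_tool --increments '[{"grip": 1, "x": 0, "y": 0, "z": 2, "roll": 0}, {"grip": 1, "x": 0, "y": 0, "z": 0, "roll": 0}, {"grip": 1, "x": 0, "y": 0, "z": 0, "roll": 0}]'

```text
clock: 3.65
tcp_pos: [0.5222, -0.0419, 0.1615]
orientation: [0.0, 0.998, -0.057, 0.0]
wrist_force: [-5.3, 0.9, 9.7]
finger_gap: 0.0001
grip_force: 5.3
```

```bash
python3 - <<'E'
from h import *
p=snap('wrist','w2r'); s=snap('side','s2r')
a=cv2.resize(p[130:270,220:420],(600,420),interpolation=2)
cv2.imwrite('pics/w2.png',a[:,:,::-1])
E
```

```text
(no output)
```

View pics/w2.png

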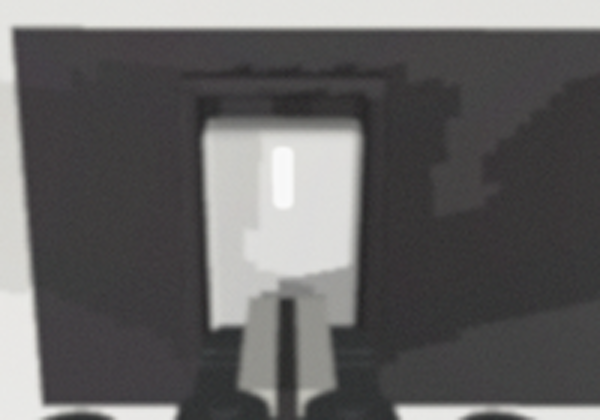

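The wrist view shows fingertips overlapping only about 7 mm of the paddle's front end (paddle front edge at v≈328 of the crop, tip edge at 297). Lift, move 4 mm to the rear, press again.

Request:
servo_tool --increments '[{"grip": 1, "x": 0, "y": 0, "z": -6, "roll": 0}, {"grip": 1, "x": 4, "y": 0, "z": 0, "roll": 0}, {"grip": 1, "x": 0, "y": 0, "z": 0, "roll": 0}, {"grip": 1, "x": 0, "y": 0, "z": 0, "roll": 0}]'

```text
clock: 4.08
tcp_pos: [0.5269, -0.0426, 0.1662]
orientation: [0.0, 0.998, -0.057, 0.0]
wrist_force: [0.2, 0.3, -0.4]
finger_gap: -0.0003
grip_force: 0.0
```

Request:
servo_tool --increments '[{"grip": 1, "x": 0, "y": 0, "z": 2, "roll": 0}, {"grip": 1, "x": 0, "y": 0, "z": 2, "roll": 0}, {"grip": 1, "x": 0, "y": 0, "z": 0, "roll": 0}, {"grip": 1, "x": 0, "y": 0, "z": 0, "roll": 0}]'

```text
clock: 4.42
tcp_pos: [0.5266, -0.0425, 0.1626]
orientation: [0.0, 0.998, -0.057, 0.0]
wrist_force: [-0.4, -0.2, 3.8]
finger_gap: -0.0001
grip_force: 1.9
```

Request:
servo_tool --increments '[{"grip": 1, "x": 0, "y": 0, "z": 2, "roll": 0}, {"grip": 1, "x": 0, "y": 0, "z": 0, "roll": 0}, {"grip": 1, "x": 0, "y": 0, "z": 0, "roll": 0}]'

```text
clock: 4.67
tcp_pos: [0.5267, -0.0425, 0.1623]
orientation: [0.0, 0.998, -0.057, 0.001]
wrist_force: [-4.5, 1.2, 13.7]
finger_gap: -0.0001
grip_force: 7.4
```

Request:
servo_tool --increments '[{"grip": 1, "x": 0, "y": 0, "z": 2, "roll": 0}, {"grip": 1, "x": 0, "y": 0, "z": 0, "roll": 0}, {"grip": 1, "x": 0, "y": 0, "z": 0, "roll": 0}]'

```text
clock: 4.92
tcp_pos: [0.5268, -0.0425, 0.162]
orientation: [0.0, 0.998, -0.057, 0.002]
wrist_force: [-8.2, 1.1, 23.3]
finger_gap: -0.0001
grip_force: 12.9
```

Hard stop evident (23 N with 0.3 mm travel). Lift and verify with the wrist view, beside the earlier one.

Request:
servo_tool --increments '[{"grip": 1, "x": 0, "y": 0, "z": -20, "roll": 0}, {"grip": 1, "x": -11, "y": 7, "z": -22, "roll": 0}, {"grip": 1, "x": 0, "y": 0, "z": 0, "roll": 0}, {"grip": 1, "x": 0, "y": 0, "z": 0, "roll": 0}]'

```text
clock: 5.25
tcp_pos: [0.5152, -0.0484, 0.2012]
orientation: [0.0, 0.998, -0.057, 0.001]
wrist_force: [0.8, -0.5, -1.8]
finger_gap: 0.0001
grip_force: 0.0
```

```bash
python3 - <<'E'
from h import *
print(env.get_state()['tcp_pos'])
p=snap('wrist','w3r')[:,:,::-1]; s=snap('side','s3r')[:,:,::-1]
w1=cv2.imread('pics/w1.png'); s0=cv2.imread('pics/side0.png')
c=lambda a,y,x:cv2.resize(a[y:y+100,x:x+120],(380,290),interpolation=2)
cv2.imwrite('pics/w3.png',np.vstack([np.hstack([c(w1,135,240),c(p,135,240)]),np.hstack([c(s0,180,260),c(s,180,260)])]))
E
```

```text
[ 0.51520378 -0.04844998  0.20122641]
```

View pics/w3.png

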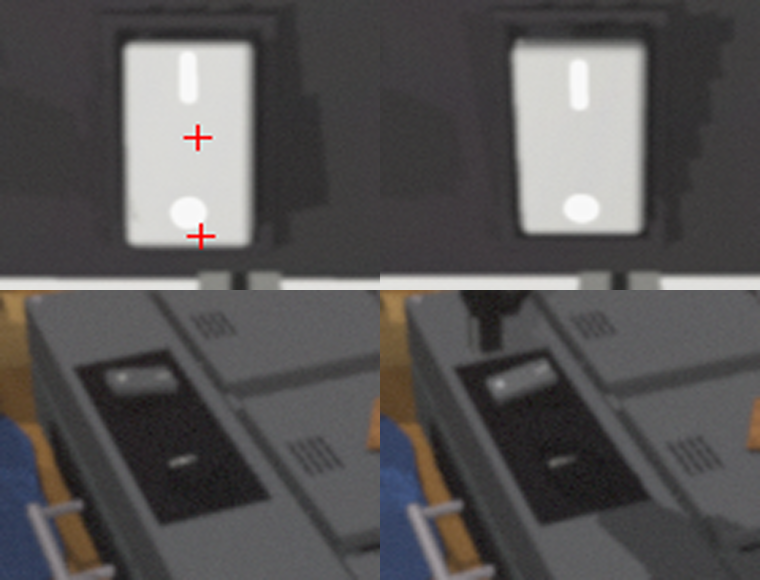

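The front end is now down and the rear end raised in both views: the rocker is off. Go to the hatch pad.

Request:
servo_tool --increments '[{"grip": 1, "x": 33, "y": -20, "z": 0, "roll": 0}, {"grip": 1, "x": 34, "y": -20, "z": 0, "roll": 0}, {"grip": 1, "x": 33, "y": -20, "z": 0, "roll": 0}, {"grip": 1, "x": 0, "y": 0, "z": 15, "roll": 0}, {"grip": 1, "x": 0, "y": 0, "z": 0, "roll": 0}]'

```text
clock: 5.77
tcp_pos: [0.6208, 0.0014, 0.1804]
orientation: [-0.0, 0.998, -0.056, -0.003]
wrist_force: [-1.1, -0.4, -0.4]
finger_gap: 0.0003
grip_force: 0.0
```

Request:
servo_tool --increments '[{"grip": 1, "x": 0, "y": 0, "z": 10, "roll": 0}, {"grip": 1, "x": 0, "y": 0, "z": 8, "roll": 0}, {"grip": 1, "x": 0, "y": 0, "z": 0, "roll": 0}, {"grip": 1, "x": 0, "y": 0, "z": 0, "roll": 0}]'

```text
clock: 6.1
tcp_pos: [0.6195, -0.0002, 0.167]
orientation: [-0.0, 0.998, -0.057, -0.001]
wrist_force: [-0.1, -0.2, 0.0]
finger_gap: 0.0002
grip_force: 0.0
```

Request:
servo_tool --increments '[{"grip": 1, "x": 1, "y": 0, "z": 4, "roll": 0}, {"grip": 1, "x": 0, "y": 0, "z": 3, "roll": 0}, {"grip": 1, "x": 0, "y": 0, "z": 3, "roll": 0}, {"grip": 1, "x": 0, "y": 0, "z": 0, "roll": 0}]'

```text
clock: 6.43
tcp_pos: [0.622, -0.0003, 0.1578]
orientation: [0.0, 0.998, -0.057, 0.0]
wrist_force: [-1.1, -0.4, 3.2]
finger_gap: 0.0001
grip_force: 1.8
```

Request:
servo_tool --increments '[{"grip": 1, "x": 0, "y": 0, "z": 2, "roll": 0}, {"grip": 1, "x": 0, "y": 0, "z": 2, "roll": 0}, {"grip": 1, "x": 0, "y": 0, "z": 1, "roll": 0}, {"grip": 1, "x": 0, "y": 0, "z": 0, "roll": 0}]'

```text
clock: 6.77
tcp_pos: [0.6218, -0.0003, 0.1529]
orientation: [0.0, 0.998, -0.057, 0.0]
wrist_force: [-2.8, -2.4, 3.8]
finger_gap: -0.0003
grip_force: 2.1
```

Request:
servo_tool --increments '[{"grip": 1, "x": 0, "y": 0, "z": 1.5, "roll": 0}, {"grip": 1, "x": 0, "y": 0, "z": 0, "roll": 0}]'

```text
clock: 6.93
tcp_pos: [0.6218, -0.0003, 0.1522]
orientation: [0.0, 0.998, -0.057, 0.0]
wrist_force: [-4.2, -2.3, 8.5]
finger_gap: -0.0
grip_force: 3.9
```

Request:
servo_tool --increments '[{"grip": 1, "x": 0, "y": 0, "z": -35, "roll": 0}, {"grip": 1, "x": -5, "y": 0, "z": -41, "roll": 0}, {"grip": 1, "x": -20, "y": 0, "z": -36, "roll": 0}, {"grip": 1, "x": -30, "y": 0, "z": -20, "roll": 0}, {"grip": 1, "x": -40, "y": 0, "z": 0, "roll": 0}]'

```text
clock: 7.35
tcp_pos: [0.5306, 0.0104, 0.2873]
orientation: [0.0, 0.998, -0.057, 0.005]
wrist_force: [0.4, -0.0, 0.9]
finger_gap: -0.0
grip_force: 0.0
```

Request:
servo_tool --increments '[{"grip": 1, "x": 0, "y": 0, "z": 0, "roll": 0}, {"grip": 1, "x": 0, "y": 0, "z": 0, "roll": 0}, {"grip": 1, "x": 0, "y": 0, "z": 0, "roll": 0}, {"grip": 1, "x": 0, "y": 0, "z": 0, "roll": 0}, {"grip": 1, "x": 0, "y": 0, "z": 0, "roll": 0}]'

```text
clock: 7.77
tcp_pos: [0.5286, 0.0106, 0.2825]
orientation: [-0.0, 0.998, -0.057, 0.0]
wrist_force: [-0.3, 0.2, 0.8]
finger_gap: 0.0003
grip_force: 0.0
```

```bash
python3 - <<'E'
from h import *
s=env.get_state();print(s['tcp_pos'],s['wrist_force'])
p=snap('side','s4r')[:,:,::-1]; q=snap('scene','c4r')[:,:,::-1]
c=lambda a,y,x:cv2.resize(a[y:y+200,x:x+200],(400,400),interpolation=2)
cv2.imwrite('pics/s4.png',np.hstack([c(p,130,250),c(q,130,200)]))
E
```

```text
[0.52862615 0.01061712 0.28248284] [-0.25728341  0.15928002  0.76197804]
```

View pics/s4.png

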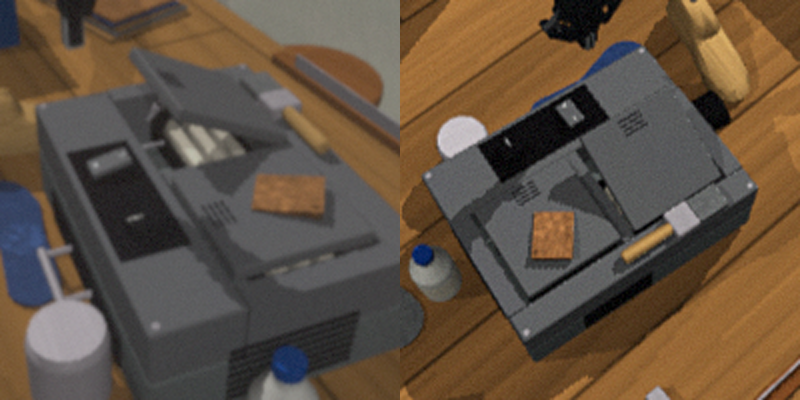

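The hose-side hatch stands up on its spring, the other hatch is shut, and everything loose is in place. Wait clear for over two seconds.

Request:
servo_tool --increments '[{"grip": 1, "x": 0, "y": 0, "z": 0, "roll": 0}, {"grip": 1, "x": 0, "y": 0, "z": 0, "roll": 0}, {"grip": 1, "x": 0, "y": 0, "z": 0, "roll": 0}, {"grip": 1, "x": 0, "y": 0, "z": 0, "roll": 0}, {"grip": 1, "x": 0, "y": 0, "z": 0, "roll": 0}]'

```text
clock: 8.28
tcp_pos: [0.5275, 0.0108, 0.2829]
orientation: [0.0, 0.998, -0.057, -0.0]
wrist_force: [0.7, 0.3, -0.3]
finger_gap: -0.0002
grip_force: 0.0
```

Request:
servo_tool --increments '[{"grip": 1, "x": 0, "y": 0, "z": 0, "roll": 0}, {"grip": 1, "x": 0, "y": 0, "z": 0, "roll": 0}, {"grip": 1, "x": 0, "y": 0, "z": 0, "roll": 0}, {"grip": 1, "x": 0, "y": 0, "z": 0, "roll": 0}, {"grip": 1, "x": 0, "y": 0, "z": 0, "roll": 0}]'

```text
clock: 8.7
tcp_pos: [0.5275, 0.0108, 0.283]
orientation: [0.0, 0.998, -0.057, 0.0]
wrist_force: [-0.3, 0.1, 0.6]
finger_gap: 0.0002
grip_force: 0.0
```

Request:
servo_tool --increments '[{"grip": 1, "x": 0, "y": 0, "z": 0, "roll": 0}, {"grip": 1, "x": 0, "y": 0, "z": 0, "roll": 0}, {"grip": 1, "x": 0, "y": 0, "z": 0, "roll": 0}, {"grip": 1, "x": 0, "y": 0, "z": 0, "roll": 0}, {"grip": 1, "x": 0, "y": 0, "z": 0, "roll": 0}]'

```text
clock: 9.12
tcp_pos: [0.5275, 0.0108, 0.2829]
orientation: [0.0, 0.998, -0.057, 0.0]
wrist_force: [-0.3, 0.6, 0.2]
finger_gap: -0.0001
grip_force: 0.0
```

Request:
servo_tool --increments '[{"grip": 1, "x": 0, "y": 0, "z": 0, "roll": 0}, {"grip": 1, "x": 0, "y": 0, "z": 0, "roll": 0}, {"grip": 1, "x": 0, "y": 0, "z": 0, "roll": 0}, {"grip": 1, "x": 0, "y": 0, "z": 0, "roll": 0}, {"grip": 1, "x": 0, "y": 0, "z": 0, "roll": 0}]'

```text
clock: 9.53
tcp_pos: [0.5275, 0.0108, 0.2829]
orientation: [0.0, 0.998, -0.057, -0.0]
wrist_force: [-0.6, -1.0, 0.9]
finger_gap: 0.0003
grip_force: 0.0
```

Request:
servo_tool --increments '[{"grip": 1, "x": 0, "y": 0, "z": 0, "roll": 0}, {"grip": 1, "x": 0, "y": 0, "z": 0, "roll": 0}, {"grip": 1, "x": 0, "y": 0, "z": 0, "roll": 0}, {"grip": 1, "x": 0, "y": 0, "z": 0, "roll": 0}, {"grip": 1, "x": 0, "y": 0, "z": 0, "roll": 0}]'

```text
clock: 9.95
tcp_pos: [0.5275, 0.0108, 0.2829]
orientation: [0.0, 0.998, -0.057, 0.0]
wrist_force: [0.2, 0.1, -0.0]
finger_gap: 0.0001
grip_force: 0.0
```

Request:
servo_tool --increments '[{"grip": 1, "x": 0, "y": 0, "z": 0, "roll": 0}, {"grip": 1, "x": 0, "y": 0, "z": 0, "roll": 0}, {"grip": 1, "x": 0, "y": 0, "z": 0, "roll": 0}, {"grip": 1, "x": 0, "y": 0, "z": 0, "roll": 0}, {"grip": 1, "x": 0, "y": 0, "z": 0, "roll": 0}]'

```text
clock: 10.37
tcp_pos: [0.5275, 0.0108, 0.2829]
orientation: [0.0, 0.998, -0.057, 0.0]
wrist_force: [1.1, -0.6, -0.2]
finger_gap: -0.0001
grip_force: 0.0
```

```bash
python3 - <<'E'
from h import *
p=snap('side','s5r').astype(int); a=cv2.imread('pics/s4r.png')[:,:,::-1].astype(int)
print('changed px', (abs(p-a).max(2)[130:330,250:450]>50).sum(), env.get_state()['clock'])
print(env.hand_in())
E
```

```text
changed px 0 10.4167
the job is handed in; nothing more can be done
None
```

The extractor is switched off and the hose-side hatch sprang up and stayed up for over two seconds with the arm clear; in the pictures the other hatch is shut and the loose things look unmoved, and I handed the job in at about 10.4 s (no verdict came back).

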